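# Slide the bench scraper home into its dock

## Robot

A 6-joint arm with a two-finger parallel gripper is mounted at the origin on the work surface; the furniture and walls round the work are solid. World frame = base frame: x ahead of the robot, y to its left, z up, the work surface at z = 0. Lengths are in mm, angles in rad, forces in N, time in s.
With the tool pointing down it reaches from about 200 to 875 mm from the base axis. Payload 3.4 kg.
Tool frame: the origin (TCP) lies between the finger pads; the fingertips stand 11 mm ahead of it and the grasp point (between the pads) lies 8 mm behind it; z points along the fingers, y is the line along which they close (so a half turn about z gives the same grasp; the last joint's range is limited). The gripper opens to 94 mm and grips with 3 to 60 N. Pads are 16 mm wide; open, the fingers measure 119 mm over their backs; the gripper's body (75 mm by 177 mm) begins 78 mm behind the grasp point.
Start: joints at [0.586, 0.276, 1.505, -0, 1.361, -0.121], TCP at [437.213, 373.509, 216.493] pointing down, gripper open.
Joint ranges: [-2.89, 2.89], [-0.75, 2.08], [0.22, 2.7], [-1.18, 4.32], [0.11, 2.71], [-2.7, 2.7]. Speed limits (rad/s): [2.57, 2.57, 3.14, 3.14, 3.14, 3.14].

## Interface

Orientations are given as a unit quaternion [w, x, y, z].
In Python, from bench import status, grab_frame, camera_model, r gives the robot as it stands.
- The arm moves only by the tool servo_tool, never from a script. Its argument "commands" is a list of rows, each a list of 5 numbers: the opening, from 0 (shut) to 1 (fully open), then the shift along the tool's x, y, z in m, then the turn about the tool's z in degrees. A call has 1 to 8 rows; each row shifts and turns the commanded pose from where the row before left it, along the tool's axes as they then stand; what a row does not reach is not made up. A row lasts 1/8 s, in which the tool goes at most 62.5 mm and 10.7 degrees, less where a joint would pass 70% of its speed; a pose out of reach is approached as far as the arm can. A call with a gripper value outside its range is refused whole. The fingers move at their own pace and stop on an object; "grip_force" is the grip in N (left out, the last holds). Time passes only in rows, so rows that do not move let the fingers close. It gives the time, the measured TCP pose, the force, the opening and the grip force at its end, in the units of the state.
- status.get_obs(): the state, without advancing time (a new reading comes with each control period).
- grab_frame(name): name is "scene" or "top" or "wrist"; returns the picture (384x512x3 uint8, blue, green, red); there is no depth.
- camera_model(name): a dict with "fx", "fy", "cx", "cy" (pixels), "R" (3x3) and "t" (3): a world point X has camera coordinates R X + t. Camera axes: x right, y down, z forward; pixel columns grow to the right and rows downward; lengths in mm; the calibration is good to about 2 mm. The wrist camera is an equidistant fisheye: a pixel r from the principal point sees the ray r / f radians off the axis. A picture is of the moment at which its call begins: read the wrist's pose just before it. camera_model takes no time and is no camera call; for the wrist camera it gives the pose at the moment of the call.
- r.close_job(): hands the job in; it is judged then, once.
The state is a dict: "clock": time; "q": joint angles; "joint_velocities": joint speeds; "tau": joint torques, N m; "tool_pos": TCP position; "orientation": TCP orientation; "force": force on the tool from outside, world axes, zero at the start; "moment": the same for the moment, N m; "opening": finger opening in mm; "finger_force": force on a finger pad.
Only numpy, scipy, OpenCV 4.12 (cv2) and the standard library are available. Lean on these libraries where they do the work, as an engineer would, in place of code of your own. Each camera call takes 0.05 s, during which the arm holds its last target. There are 200 camera calls.

## Task

Put the blue-gripped bench scraper away: keeping it flat on the worktop, slide it blade first into the slot of the white dock, all the way home, so that the red-pinned spring catch drops into the scraper's hole. The stop inside is set to a different depth each time, so feel for it: push past the catch, but do not ram the stop (stay well under 35 N).

Things in the scene. Friction and masses are not known exactly. Their poses are not given: they have to be found in the camera images.
- scraper: Flat steel bench scraper lying on the worktop, too wide to grasp: 120 mm long (x), 100 wide (y), 250 g. Blade 6 mm thick; blue grip strip at x = -60 to -32 mm, 10 mm thick. Square through hole 20 x 20 mm centred at x = +30 mm. Origin: middle of its underside; +x points to the blade edge (the end that goes in first), z up.
- blade_edge (a point): Middle of the scraper's blade edge (60 mm ahead of the scraper's origin, 3 mm up).
- grip_edge (a point): Middle of the scraper's rear edge, on the blue grip strip (60 mm behind the origin, 5 mm up).
- dock: White dock fixed to the worktop, 131 mm wide (y), 92 deep, 19 high. Origin: middle of the slot's mouth on the worktop; +x points into the slot, z up. Slot open below, 103 mm wide, 9 high; two lips flare to about 110 mm wide, 12 mm before the mouth. A grey carriage clamped on the roof (to 32 mm high) carries catch and end stop; it is set anew each time: the stop is 58 to 78 mm in from the mouth.
- catch (a joint): Lift (m) of the red-pinned spring catch, 30 mm nearer the mouth than the end stop: 0 = down (dock empty, or dropped into the scraper's hole), about 0.0025 while the blade is under it. Pushing the blade under it takes about 8 to 15 N. Scraper home (against the stop): its origin is at x = -2 to +18 mm in the dock's frame, as the stop is set; its grip strip stays outside.

How it is judged (in metres and radians):
On the way:
1. the blade edge is inside the slot (x of blade_edge in the frame of dock above 0.006 m and y of blade_edge in the frame of dock between -0.006 and 0.006 m and height (world z) of blade_edge below 0.009 m), for 0.05 s.
At the end, for the whole second after the job is handed in: The scraper lies flat and at rest in the dock, blade first: its blade edge is under and beyond the catch (more than 53 mm past the mouth), the catch has dropped into its hole (lift under 0.8 mm), and it lies in line with the slot within 5 mm and 0.06 rad (x of blade_edge in the frame of dock above 0.053 m and y of scraper in the frame of dock between -0.005 and 0.005 m and angle between the x axis of scraper and the x axis of dock, either way round below 0.06 rad and angle between scraper's own z axis and vertical below 0.06 rad and value of joint catch below 0.0008 m and linear speed of scraper below 0.01 m/s); the robot touches nothing.
It fails at once if the scraper is lifted off the worktop (origin more than 20 mm up) or tipped by more than 0.35 rad (height (world z) of scraper above 0.02 m or angle between scraper's own z axis and vertical above 0.35 rad).
It fails at once if the scraper is rammed into the dock (over 35 N between them) (contact force between scraper and dock above 35 N).
It also fails if it takes over 72 s, if anything falls off the work surface, if the arm or the gripper's body presses on something with over 40 N, if the wrist force passes 120 N, or if a joint passes its speed limit or range.

## Working session

There is one attempt and no reset: what is moved stays moved. The work goes in short steps, Python scripts to look and compute and a tool call to move; the robot and the scene stay as the last step left them, time stands still between calls to the robot, and variables do not carry over. Pictures are saved under pics/ and viewed, at most 10 in all, crops included, and the job is handed in when it is done.

Besides the shell and the picture viewer there is one more tool, called after "Emit:" as a command line: name --pt "numbers of a row" for each row, then --argument value for the rest. servo_tool: Moves the arm, as the interface text tells. Its arguments: {"type":"object","properties":{"commands":{"type":"array"},"grip_force":{"type":"number"}},"required":["commands"]}

```bash
mkdir -p pics; ls; python3 - <<'E'
from bench import status, grab_frame, camera_model, r
import cv2
for n in ("top","scene"):
    cv2.imwrite(f"pics/{n}0.png",cv2.resize(grab_frame(n),(800,600)))
    print(n,camera_model(n))
print(status.get_obs())
E
```

```text
pics
top {'fx': 349.42795015671214, 'fy': 349.42795015671214, 'cx': 255.26790339104312, 'cy': 191.89081760952286, 'R': array([[ 0.01070911, -0.99990905,  0.00819759],
       [-0.99728521, -0.01127757, -0.07276694],
       [ 0.07285278, -0.00739607, -0.99731528]]), 't': array([227.28278908, 403.84635038, 874.72179494])}
scene {'fx': 425.5403918243203, 'fy': 425.5403918243203, 'cx': 256.004767054108, 'cy': 191.83884506701813, 'R': array([[-0.71804934, -0.69560963, -0.02307372],
       [-0.28034133,  0.31941079, -0.90519914],
       [ 0.63703523, -0.64350912, -0.42436084]]), 't': array([444.21039418,  85.83449088, 724.05724166])}
{'clock': 0.1, 'q': array([ 5.85984506e-01,  2.76496921e-01,  1.50599430e+00, -5.25928999e-05,
        1.36071713e+00, -1.20982335e-01]), 'joint_velocities': array([ 0.0010506 , -0.00284456, -0.00198228,  0.00036006,  0.00162314,
       -0.00164889]), 'tau': array([ 1.91757012e-03, -4.05452764e+01, -2.37779993e+01,  7.05275405e-02,
        2.98479327e-02, -3.24786606e-05]), 'tool_pos': array([436.78325797, 373.19041519, 215.71598159]), 'orientation': array([-4.02362704e-04,  4.18605337e-01,  9.08167891e-01, -7.00987926e-04]), 'force': array([ 0.0659505 ,  0.89267035, -0.71402094]), 'moment': array([-0.01962132,  0.00963678, -0.00257322]), 'finger_force': 0.0, 'opening': 93.9995118168874}
```

View pics/top0.png

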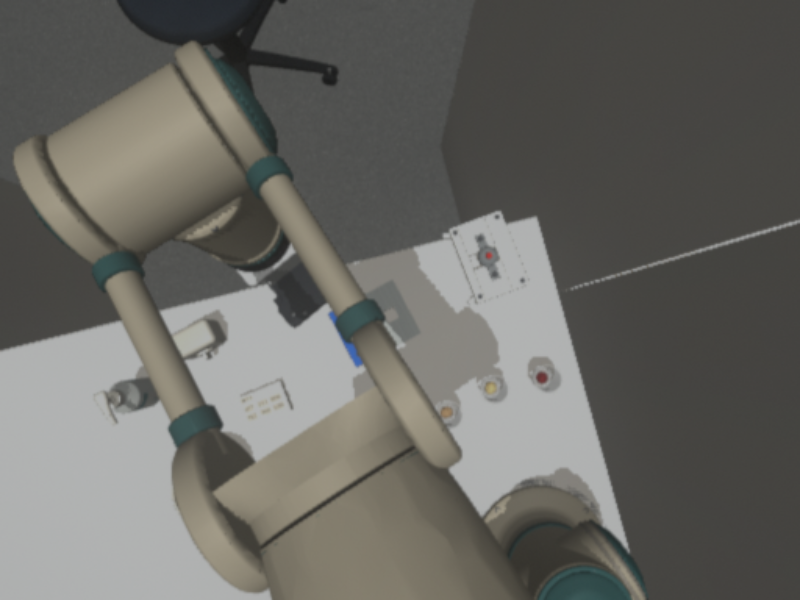

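View pics/scene0.png

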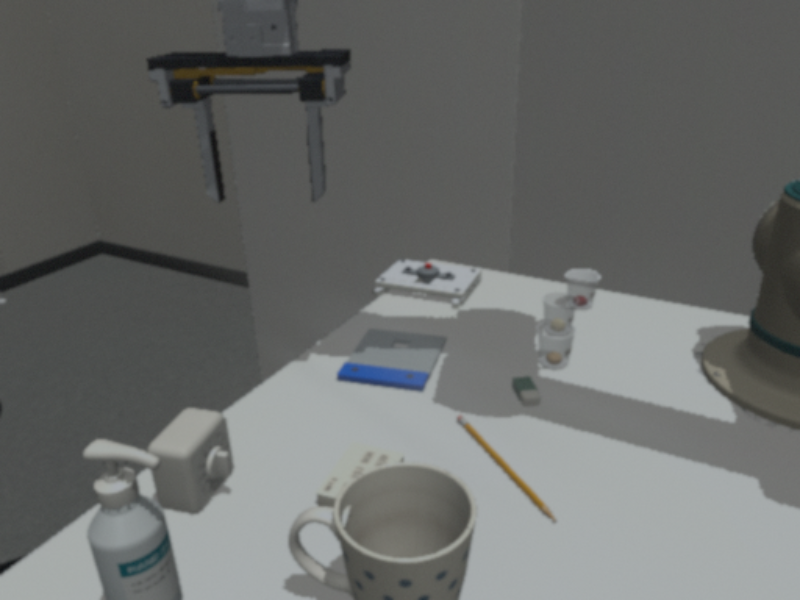

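The top view shows the scraper near (375,325) with its blade to the right, the dock near (487,258) with its mouth on the left, and the arm covering part of the scraper. The scene view shows both clear of obstruction. I'll enlarge both.

```bash
python3 - <<'E'
from bench import grab_frame, camera_model
import cv2, numpy as np
t=grab_frame("top")[125:245,200:360]
s=grab_frame("scene")[160:255,210:315]
a=cv2.resize(t,(800,600),interpolation=cv2.INTER_CUBIC)
cv2.imwrite("pics/top1.png",a)     # px = 200+u/5,125+v/5
b=cv2.resize(s,None,fx=6,fy=6,interpolation=cv2.INTER_CUBIC)
cv2.imwrite("pics/scene1.png",b)
E
```

```text
(no output)
```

View pics/top1.png

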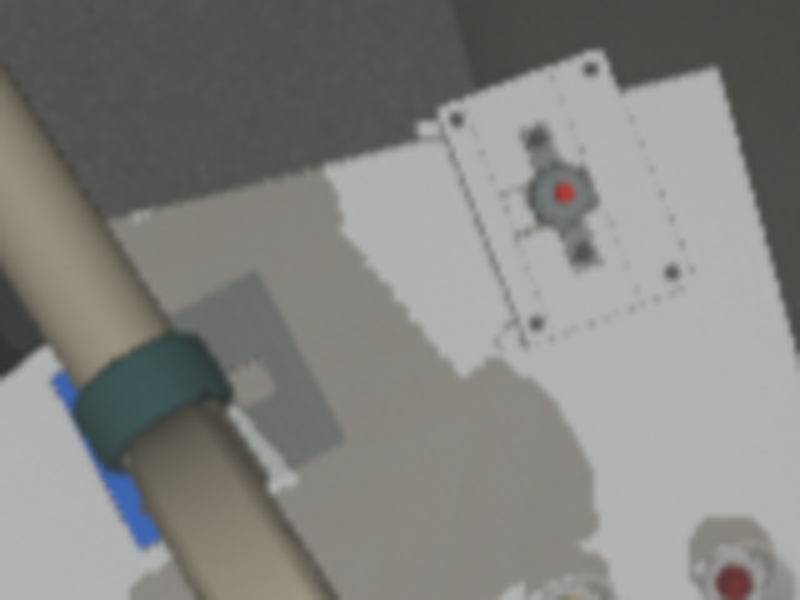

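View pics/scene1.png

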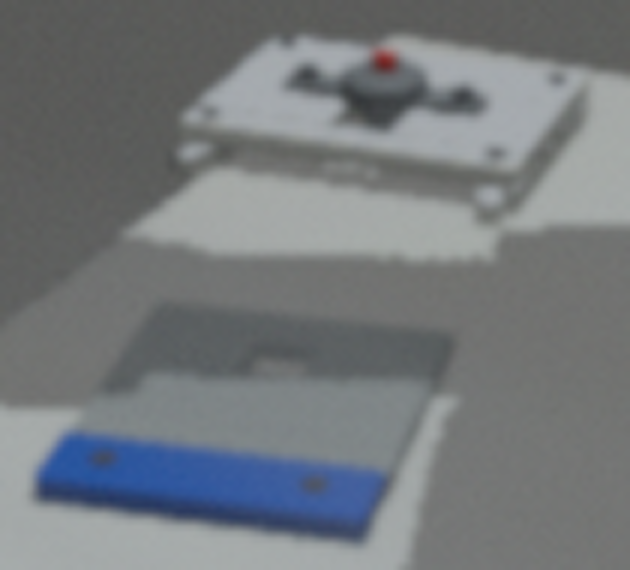

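Top crop: dock roof corners at (440,107), (602,50), (690,290) and (525,347); blade corners at (257,271) and (345,439); rear grip corners at (55,378) and (145,548). Scene crop: roof corners at (182,122), (278,40), (590,78) and (520,170); blade corners at (160,302) and (455,335); rear grip top corners at (40,478) and (365,522).

```bash
cat > fit.py <<'E'
import numpy as np
from scipy.optimize import least_squares
from bench import camera_model, status
def proj(c,X):
    p=X@c["R"].T+c["t"]; return np.c_[c["fx"]*p[:,0]/p[:,2]+c["cx"],c["fy"]*p[:,1]/p[:,2]+c["cy"]]
def place(p,L):
    c,s=np.cos(p[2]),np.sin(p[2]); L=np.array(L,float)
    return np.c_[p[0]+c*L[:,0]-s*L[:,1],p[1]+s*L[:,0]+c*L[:,1],L[:,2]]
def fit(sets,x0):
    """sets: list of (cam, local pts, px)"""
    f=lambda p:np.concatenate([(proj(c,place(p,L))-px).ravel() for c,L,px in sets])
    s=least_squares(f,x0,loss="soft_l1",x_scale=[100,100,1]); return s.x,np.round(f(s.x).reshape(-1,2),1)
def rel(d,s,L=(0,0)):
    """point L of frame s in frame d, and yaw"""
    q=place(s,[[*L,0]])[0,:2]-d[:2]; c,k=np.cos(d[2]),np.sin(d[2])
    return np.array([c*q[0]+k*q[1],-k*q[0]+c*q[1],s[2]-d[2]])
E
python3 - <<'E'
from fit import *
T,S=camera_model("top"),camera_model("scene")
t=lambda a:np.array(a)/5+[199.6,124.6]
s=lambda a:np.array(a)/6+[209.6,159.6]
D=[[0,65.5,19],[92,65.5,19],[92,-65.5,19],[0,-65.5,19]]
B=[[60,50,6],[60,-50,6],[-60,50,10],[-60,-50,10]]
td=t([(440,107),(602,50),(690,290),(525,347)]);sd=s([(182,122),(278,40),(590,78),(520,170)])
tb=t([(257,271),(345,439),(55,378),(145,548)]);sb=s([(160,302),(455,335),(40,478),(365,522)])
for n,sets in dict(both=((T,D,td),(S,D,sd)),top=((T,D,td),),scene=((S,D,sd),)).items():
    d,e=fit(sets,[600,150,-1.3]); print("dock",n,d.round(3),e.tolist())
    b,e=fit([(c,B,{id(td):tb,id(sd):sb}[id(p)]) for c,_,p in sets],[500,250,-1.1]); print("scr",n,b.round(3),e.tolist()); print(" rel",rel(d,b).round(3))
E
```

```text
dock both [457.387 130.948  -1.212] [[-1.4, 0.2], [-0.1, -0.4], [0.5, -0.6], [-0.4, 0.4], [-0.0, -0.5], [0.5, -1.1], [0.9, -0.2], [-0.4, 0.2]]
scr both [364.432 271.707  -1.068] [[-0.1, -0.6], [0.8, 0.1], [-1.2, -0.1], [-0.9, 0.7], [0.1, -0.2], [0.4, -0.3], [-1.1, -0.3], [0.9, -0.5]]
 rel [-1.64444e+02 -3.75720e+01  1.43000e-01]
dock top [457.749 130.271  -1.225] [[-0.8, -0.0], [0.6, -0.2], [0.6, -0.1], [-0.5, 0.3]]
scr top [364.488 270.656  -1.066] [[0.3, -0.7], [1.2, 0.0], [-0.8, -0.1], [-0.4, 0.7]]
 rel [-1.6368e+02 -4.0178e+01  1.5900e-01]
dock scene [455.72  132.336  -1.192] [[-0.2, 0.1], [-0.3, -0.7], [0.5, -0.1], [0.0, 0.3]]
scr scene [364.022 272.617  -1.071] [[-0.0, 0.0], [0.3, -0.1], [-1.4, -0.0], [0.6, -0.1]]
 rel [-1.64238e+02 -3.33610e+01  1.22000e-01]
```

```bash
cat >> fit.py <<'E'
def tool():
    o=status.get_obs(); w,x,y,z=o["orientation"]
    yaw=np.arctan2(2*(x*y+w*z),1-2*(y*y+z*z)); return np.array([*o["tool_pos"],yaw]),o
def goto(xy,yaw,z):
    """turn (deg) to be done first, then shift in tool axes after the turn (mm)"""
    p,o=tool(); dy=(yaw-p[3]+np.pi)%(2*np.pi)-np.pi
    q=np.array(xy)-p[:2]; c,s=np.cos(yaw),np.sin(yaw)
    print("tool",p.round(3),"F",o["force"].round(1),"turn",round(-np.degrees(dy),2),"shift",np.round([c*q[0]+s*q[1],s*q[0]-c*q[1],p[2]-z],1))
def ray(c,px,z):
    d=c["R"].T@[(px[0]-c["cx"])/c["fx"],(px[1]-c["cy"])/c["fy"],1]; o=-c["R"].T@c["t"]
    return (o+d*(z-o[2])/d[2])[:2]
E
python3 - <<'E'
from fit import *
T,S=camera_model("top"),camera_model("scene")
b=np.array([364.4,271.7,-1.068])
for n,c,p in [("cup1",T,(447,415)),("cup2",T,(490,390)),("cup3",T,(542,378)),("eraser",S,(527,400)),("eraser2",S,(520,380))]:
    w=ray(c,np.array(p)*.64,0); print(n,w.round(), "in scr",rel(b,np.r_[w,0]).round()[:2])
goto(place(b,[[0,-85,0]])[0,:2],b[2]-np.pi/2,14)
E
```

```text
cup1 [215. 151.] in scr [  34. -189.]
cup2 [256.  81.] in scr [ 115. -187.]
cup3 [277.  -4.] in scr [ 200. -210.]
eraser [202. 238.] in scr [ -49. -159.]
eraser2 [230. 211.] in scr [ -11. -147.]
tool [436.926 373.336 215.972   2.278] F [-0.1 -0.3 -0.7] turn -78.3 shift [197.5 -54.1 202. ]
```

Emit:
servo_tool --pt "1 0 0 0 -9.8" --pt "1 0 0 0 -9.8" --pt "1 0 0 0 -9.8" --pt "1 0 0 0 -9.8" --pt "1 0 0 0 -9.8" --pt "1 0 0 0 -9.8" --pt "1 0 0 0 -9.8" --pt "1 0 0 0 -9.7"

```text
clock: 1.2
tool_pos: [437.1, 373.4, 216.2]
orientation: [-0.0, -0.251, 0.968, -0.0]
force: [-0.2, 0.7, -0.5]
opening: 94.0
finger_force: 0.0
```

Emit:
servo_tool --pt "1 0.04 -0.011 0.02 0" --pt "1 0.04 -0.011 0.02 0" --pt "1 0.04 -0.011 0.02 0" --pt "1 0.04 -0.011 0.03 0" --pt "1 0.037 -0.01 0.03 0" --pt "1 0 0 0.02 0" --pt "1 0 0 0 0" --pt "1 0 0 0 0"

```text
clock: 2.2
tool_pos: [291.7, 231.9, 77.2]
orientation: [0.001, -0.249, 0.969, 0.0]
force: [-0.1, 0.5, 0.7]
opening: 94.0
finger_force: 0.0
```

```bash
python3 - <<'E'
from fit import *
from bench import grab_frame
import cv2
b=np.array([364.4,271.7,-1.068])
goto(place(b,[[0,-85,0]])[0,:2],b[2]-np.pi/2,14)
t=grab_frame("top")[125:245,200:360]
cv2.imwrite("pics/top2.png",cv2.resize(t,(800,600),interpolation=cv2.INTER_CUBIC))
E
```

```text
tool [291.698 231.891  77.166  -2.639] F [-0.1  0.5  0.7] turn 0.0 shift [ 2.1 -0.2 63.2]
```

View pics/top2.png

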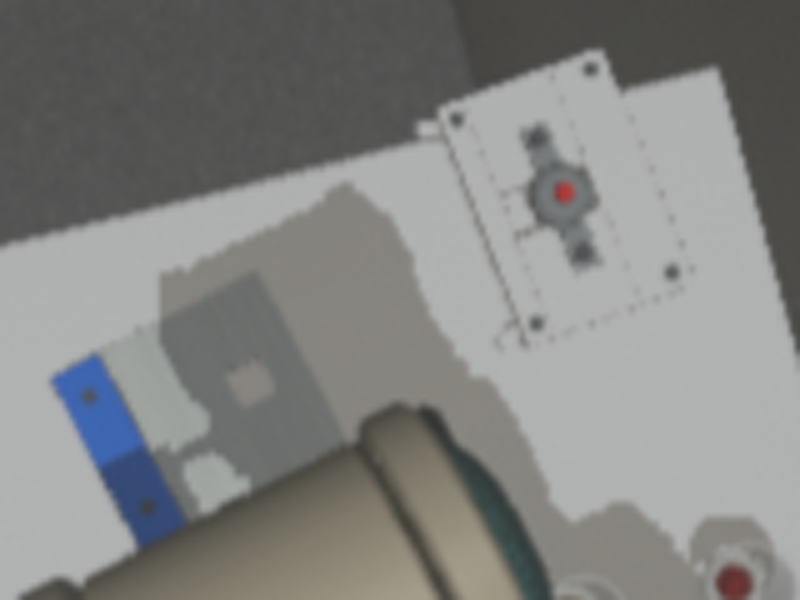

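The view shows the whole left side of the scraper: rear-left grip corner (52,378), blade corners (257,271) and (345,440), hole centre (250,383). This matches the fit. Next I descend and feel for the side edge.

Emit:
servo_tool --pt "1 0 0 0.03 0" --pt "1 0 0 0.02 0" --pt "1 0 0 0.013 0" --pt "1 -0.005 0 0 0" --pt "1 -0.005 0 0 0" --pt "1 -0.004 0 0 0" --pt "1 -0.003 0 0 0" --pt "1 0 0 0 0"

```text
clock: 3.25
tool_pos: [305.9, 239.7, 13.7]
orientation: [0.0, -0.249, 0.969, 0.0]
force: [-0.7, 0.2, 0.5]
opening: 94.1
finger_force: 0.0
```

Emit:
servo_tool --pt "1 -0.003 0 0 0" --pt "1 -0.003 0 0 0" --pt "1 -0.003 0 0 0" --pt "1 -0.003 0 0 0"

```text
clock: 3.75
tool_pos: [313.9, 244.1, 13.1]
orientation: [-0.002, -0.249, 0.969, -0.001]
force: [-4.8, -2.8, 4.2]
opening: 94.0
finger_force: 2.3
```

```bash
python3 - <<'E'
from fit import *
from bench import grab_frame
import cv2
T,S=camera_model("top"),camera_model("scene")
t=lambda a:np.array(a)/5+[199.6,124.6]
s=lambda a:np.array(a)/6+[209.6,159.6]
D=[[0,65.5,19],[92,65.5,19],[0,-65.5,19]]
L=[[60,50,6],[60,-50,6],[-60,50,10],[-32,50,10],[30,0,6]]
d,e=fit([(T,D,t([(440,107),(602,50),(523,347)])),(S,D,s([(182,122),(278,40),(520,170)]))],[457,131,-1.21]);print(d,e.tolist())
b,e=fit([(T,L,t([(257,271),(345,440),(52,378),(98,352),(250,383)])),(S,[[60,50,6],[60,-50,6],[-60,-50,10]],s([(160,302),(455,335),(365,522)]))],[364,271,-1.07]);print(b,e.tolist(),rel(d,b))
p,o=tool();print(rel(b,np.r_[p[:2],p[3]]))
goto(place(d,[[rel(d,b)[0],-58,0]])[0,:2],d[2]-np.pi/2,14)
E
```

```text
[457.47020704 130.51133126  -1.21053743] [[-1.2, 0.2], [-0.0, -0.5], [0.2, 0.3], [0.1, -0.5], [0.5, -1.2], [-0.2, 0.1]]
[364.18696541 272.56752253  -1.07721103] [[-0.2, -0.4], [0.4, 0.3], [-0.9, -0.3], [-0.3, -0.2], [-0.1, -0.2], [0.2, -0.1], [0.5, -0.0], [0.3, -0.1]] [-1.65820862e+02 -3.72178242e+01  1.33326403e-01]
[  1.22715602 -57.75887808  -1.56136181]
tool [313.904 244.121  13.122  -2.639] F [-4.8 -2.8  4.2] turn 8.18 shift [-36.3   8.9  -0.9]
```

Emit:
servo_tool --pt "1 -0.003 0 -0.001 1" --pt "1 -0.003 0 0 1" --pt "1 -0.003 0 0 1" --pt "1 -0.003 0 0 1" --pt "1 -0.003 0 0 1" --pt "1 -0.003 0 0 1" --pt "1 -0.003 0 0 1" --pt "1 -0.003 0 0 1.2"

```text
clock: 4.75
tool_pos: [338.1, 255.7, 14.5]
orientation: [0.0, -0.178, 0.984, 0.0]
force: [-1.7, -0.1, -0.7]
opening: 93.9
finger_force: 0.7
```

```bash
python3 - <<'E'
from fit import *
d=np.array([457.47,130.51,-1.2105])
p,o=tool();print(rel(d,np.r_[p[:2],p[3]]))
goto(place(d,[[-166,-58,0]])[0,:2],d[2]-np.pi/2,14)
E
```

```text
[-159.19506178  -67.55719585   -1.57283252]
tool [338.126 255.666  14.485  -2.783] F [-1.7 -0.1 -0.7] turn -0.12 shift [-9.6  6.8  0.5]
```

Emit:
servo_tool --pt "1 -0.003 0 0 0" --pt "1 -0.003 0 0 0" --pt "1 -0.002 0 0 0" --pt "1 -0.002 0 0 0" --pt "1 0 0 0 0" --pt "1 0 0 0 0"

```text
clock: 5.5
tool_pos: [347.6, 259.2, 14.5]
orientation: [0.001, -0.179, 0.984, 0.0]
force: [-0.6, -0.8, -0.5]
opening: 94.0
finger_force: 0.4
```

```bash
python3 - <<'E'
from fit import *
d=np.array([457.47,130.51,-1.2105])
p,o=tool();print(rel(d,np.r_[p[:2],p[3]]),o["force"])
goto(place(d,[[-268,0,0]])[0,:2],d[2]+np.pi,14)
E
```

```text
[-159.17219724  -57.47197808   -1.57142165] [-0.55151376 -0.82260126 -0.47395363]
tool [347.572 259.2    14.543  -2.782] F [-0.6 -0.8 -0.5] turn 89.96 shift [108.8  57.5   0.5]
```

Emit:
servo_tool --pt "1 0.01 0 0 0" --pt "1 0.02 0 -0.02 0" --pt "0.7 0 0 -0.04 0" --pt "0.7 0 0 0 10" --pt "0.7 0 0 0 10" --pt "0.7 0 0 0 10" --pt "0.7 0 0 0 10" --pt "0.7 0 0 0 10"

```text
clock: 6.5
tool_pos: [318.9, 248.5, 74.7]
orientation: [0.001, 0.256, 0.967, 0.0]
force: [-0.8, 0.3, 0.1]
opening: 65.8
finger_force: 0.0
```

Emit:
servo_tool --pt "0.7 0 0 0 10" --pt "0.7 0 0 0 10" --pt "0.7 0 0 0 10" --pt "0.7 0 0 0 10" --pt "0.7 0.05 0.03 0 0" --pt "0.7 0.043 0.057 0 0" --pt "0.7 0 0 0 0"

```text
clock: 7.38
tool_pos: [366.0, 362.7, 74.8]
orientation: [0.001, 0.568, 0.823, 0.003]
force: [-0.3, -1.3, 0.2]
opening: 65.7
finger_force: 0.0
```

```bash
python3 - <<'E'
from fit import *
from bench import grab_frame
import cv2
d=np.array([457.47,130.51,-1.2105])
goto(place(d,[[-248,0,0]])[0,:2],d[2]+np.pi,14)
t=grab_frame("top")[125:215,200:360]
s=grab_frame("scene")[160:250,210:330]
a=cv2.resize(t,None,fx=3.75,fy=3.75,interpolation=cv2.INTER_CUBIC)
t=grab_frame("top")[120:230,210:350]
cv2.imwrite("pics/top3.png",cv2.resize(t,None,fx=5,fy=5,interpolation=cv2.INTER_CUBIC))
cv2.imwrite("pics/scene3.png",cv2.resize(s,None,fx=6,fy=6,interpolation=cv2.INTER_CUBIC))
E
```

```text
tool [366.027 362.653  74.784   1.933] F [-0.3 -1.3  0.2] turn 0.09 shift [-1.5  3.7 60.8]
```

View pics/top3.png

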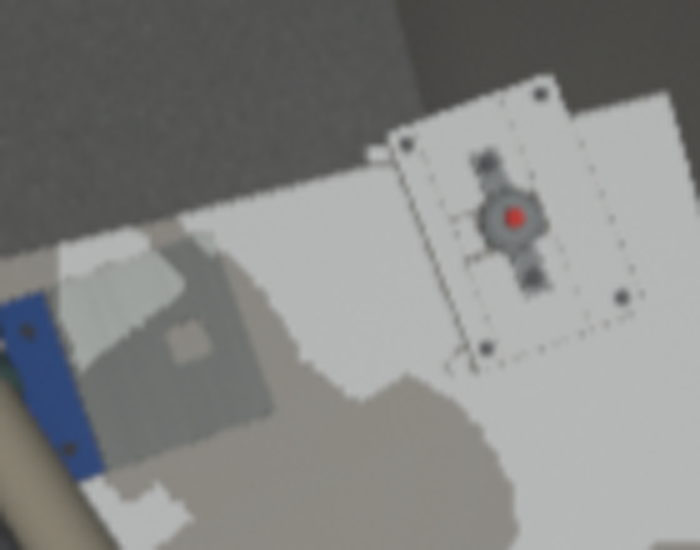

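The scraper is now nearly parallel to the dock: blade corners at (213,232) and (273,410), hole centre (188,342), grip front corners at (42,292) and (105,470). The dock's front roof corners are at (388,132) and (472,372).

```bash
python3 - <<'E'
from fit import *
T=camera_model("top")
t=lambda a:np.array(a)/5+[209.6,119.6]
D=[[0,65.5,19],[92,65.5,19],[0,-65.5,19]]
L=[[60,50,6],[60,-50,6],[-32,50,10],[-32,-50,10],[30,0,6]]
d0=np.array([457.47,130.51,-1.2105])
d,e=fit([(T,D,t([(388,132),(550,75),(472,372)]))],d0);print(d,e.tolist())
b,e=fit([(T,L,t([(213,232),(273,410),(42,292),(105,470),(188,342)]))],[390,280,-1.2]);print(b,e.tolist(),rel(d,b),rel(d0,b))
goto(place(b,[[-80,0,0]])[0,:2],b[2]+np.pi,14)
E
```

```text
[457.78063062 130.80174981  -1.22107337] [[-0.7, 0.0], [0.7, -0.3], [0.0, 0.3]]
[401.99362081 280.64920772  -1.22216729] [[-0.4, -0.3], [0.5, 0.7], [-0.1, -0.7], [0.0, 0.6], [0.0, -0.2]] [-1.59891567e+02 -1.06672667e+00 -1.09391702e-03] [-1.60057412e+02  1.01743656e+00 -1.16672857e-02]
tool [361.752 357.649  74.108   1.931] F [-0.4 -0.3  0.5] turn 0.65 shift [-6.1 11.5 60.1]
```

View pics/scene3.png

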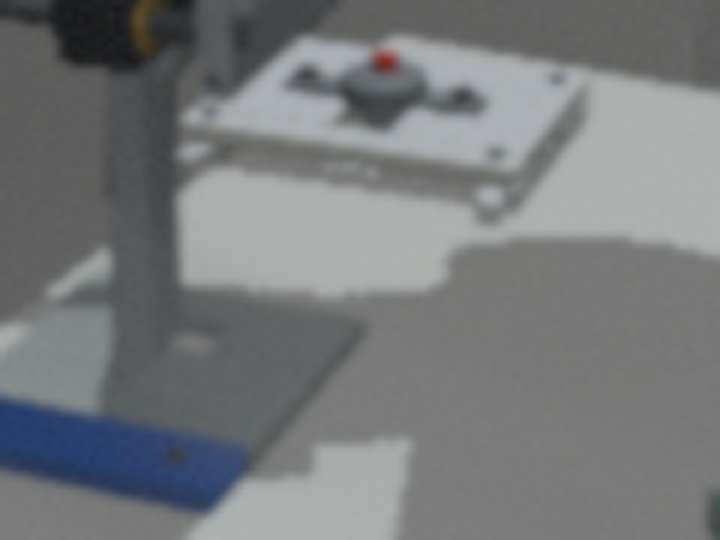

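Emit:
servo_tool --pt "0.7 0 0.0115 0 0.4" --pt "0.7 0 0 0.02 0" --pt "0.7 0 0 0.02 0" --pt "0.7 0 0 0.013 0" --pt "0.7 0 0 0.006 0" --pt "0.7 0 0 0 0"

```text
clock: 8.28
tool_pos: [373.8, 362.5, 15.5]
orientation: [0.0, 0.572, 0.82, -0.0]
force: [-0.5, 0.4, -0.1]
opening: 65.9
finger_force: 0.0
```

Emit:
servo_tool --pt "0.7 -0.004 0 0 0" --pt "0.7 -0.004 0 0 0" --pt "0.7 -0.004 0 0 0" --pt "0.7 -0.004 0 0 0" --pt "0.7 -0.004 0 0 0" --pt "0.7 -0.004 0 0 0" --pt "0.7 -0.004 0 0 0" --pt "0.7 -0.004 0 0 0"

```text
clock: 9.28
tool_pos: [384.9, 332.7, 15.6]
orientation: [-0.0, 0.572, 0.82, 0.0]
force: [-1.0, 3.1, 1.0]
opening: 66.0
finger_force: 1.2
```

```bash
python3 - <<'E'
from fit import *
p,o=tool();print(p)
for d in ([457.47,130.51,-1.2105],[457.78,130.8,-1.221]): print(rel(np.array(d),np.r_[p[:2],p[3]]),o["force"])
E
```

```text
[384.86680987 332.69420237  15.57672961   1.92333149]
[-214.79880598    3.33884063    3.13383149] [-0.95300133  3.11805418  1.04778741]
[-214.65582316    0.69269849    3.14433149] [-0.95300133  3.11805418  1.04778741]
```

Emit:
servo_tool --pt "0.7 -0.006 0 0 0" --pt "0.7 -0.007 0 0 0" --pt "0.7 -0.007 0 0 0" --pt "0.7 -0.007 0 0 0" --pt "0.7 -0.007 0 0 0" --pt "0.7 -0.007 0 0 0" --pt "0.7 -0.006 0 0 0" --pt "0.7 -0.004 0 0 0"

```text
clock: 10.28
tool_pos: [402.5, 284.4, 15.5]
orientation: [-0.0, 0.572, 0.82, 0.0]
force: [-1.6, 2.9, 2.5]
opening: 65.9
finger_force: 1.7
```

```bash
python3 - <<'E'
from fit import *
from bench import grab_frame
import cv2
p,o=tool();print(p,o["force"])
for d in ([457.47,130.51,-1.2105],[457.78,130.8,-1.221]): print(rel(np.array(d),np.r_[p[:2],p[3]]))
a=cv2.resize(grab_frame("top")[130:210,230:340],(715,520),interpolation=cv2.INTER_CUBIC)
cv2.imwrite("pics/top4.png",a) #6.5x
E
```

```text
[402.50769894 284.43790365  15.54060125   1.92313366] [-1.62222902  2.94971319  2.50132358]
[-163.42160589    2.83421758    3.13363366]
[-163.27615677    0.72755395    3.14413366]
```

View pics/top4.png

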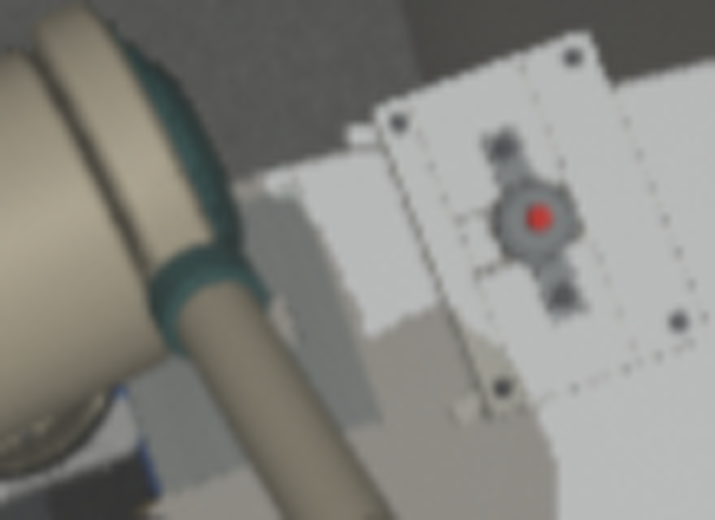

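Blade corners are at about (297,185) and (381,422); the dock front edge runs from (376,108) to (488,416), so the two are close to parallel.

```bash
python3 - <<'E'
from fit import *
T=camera_model("top")
t=lambda a:np.array(a)/6.5+[229.6,129.6]
D=[[0,65.5,19],[92,65.5,19],[0,-65.5,19]]
d,e=fit([(T,D,t([(376,108),(586,33),(488,416)]))],[457,130,-1.21]);print(d,e.tolist())
b,e=fit([(T,[[60,50,6],[60,-50,6]],t([(297,185),(381,422)]))],[420,230,-1.2]);print(b,e.tolist(),rel(d,b))
E
```

```text
[457.67983054 129.62520993  -1.21298832] [[-0.7, -0.1], [0.7, -0.6], [0.0, 0.7]]
[422.82022077 220.41717506  -1.22594097] [[-0.0, -0.0], [0.0, 0.0]] [-9.72504147e+01 -8.54501906e-01 -1.29526570e-02]
```

Emit:
servo_tool --pt "0.7 -0.004 0 0 -0.3" --pt "0.7 -0.004 0 0 0" --pt "0.7 -0.004 0 0 0" --pt "0.7 -0.004 0 0 0" --pt "0.7 -0.004 0 0 0" --pt "0.7 -0.004 0 0 0" --pt "0.7 -0.003 0 0 0" --pt "0.7 -0.003 0 0 0"

```text
clock: 11.32
tool_pos: [412.9, 256.5, 15.5]
orientation: [0.0, 0.57, 0.822, 0.0]
force: [-1.3, 3.9, 2.3]
opening: 65.9
finger_force: 1.7
```

Emit:
servo_tool --pt "0.7 -0.002 0 0 0" --pt "0.7 -0.002 0 0 0" --pt "0.7 -0.002 0 0 0" --pt "0.7 -0.002 0 0 0" --pt "0.7 -0.002 0 0 0" --pt "0.7 -0.002 0 0 0"

```text
clock: 12.08
tool_pos: [417.1, 245.3, 15.5]
orientation: [0.0, 0.57, 0.822, 0.0]
force: [-1.8, 2.5, 1.7]
opening: 65.7
finger_force: 1.7
```

```bash
python3 - <<'E'
from fit import *
p,o=tool();print(p,o["force"])
print(rel(np.array([457.6,130.3,-1.214]),np.r_[p[:2],p[3]]))
E
```

```text
[417.09561787 245.30463547  15.46744494   1.92878534] [-1.82667263  2.53446873  1.71474164]
[-121.90884398    2.21470314    3.14278534]
```

Emit:
servo_tool --pt "0.7 -0.002 0 0 0" --pt "0.7 -0.002 0 0 0" --pt "0.7 -0.002 0 0 0" --pt "0.7 -0.002 0 0 0" --pt "0.7 -0.002 0 0 0" --pt "0.7 -0.002 0 0 0" --pt "0.7 -0.002 0 0 0" --pt "0.7 -0.002 0 0 0"

```text
clock: 13.08
tool_pos: [422.7, 230.3, 15.5]
orientation: [-0.0, 0.57, 0.822, 0.0]
force: [-0.3, 2.4, 2.8]
opening: 65.5
finger_force: 1.7
```

Emit:
servo_tool --pt "0.7 -0.0015 0 0 0" --pt "0.7 -0.0015 0 0 0" --pt "0.7 -0.0015 0 0 0" --pt "0.7 -0.0015 0 0 0"

```text
clock: 13.58
tool_pos: [424.8, 224.7, 15.5]
orientation: [0.0, 0.57, 0.822, 0.0]
force: [-1.0, 2.8, 2.5]
opening: 66.1
finger_force: 1.7
```

Emit:
servo_tool --pt "0.7 -0.0015 0 0 0" --pt "0.7 -0.0015 0 0 0" --pt "0.7 -0.0015 0 0 0"

```text
clock: 13.95
tool_pos: [426.4, 220.5, 15.5]
orientation: [0.0, 0.57, 0.822, 0.0]
force: [-1.2, 4.6, 1.7]
opening: 66.0
finger_force: 1.7
```

Emit:
servo_tool --pt "0.7 -0.001 0 0 0" --pt "0.7 -0.001 0 0 0" --pt "0.7 -0.001 0 0 0"

```text
clock: 14.32
tool_pos: [427.4, 217.7, 15.5]
orientation: [0.0, 0.57, 0.822, 0.0]
force: [-1.4, 3.0, 1.5]
opening: 65.8
finger_force: 1.7
```

Emit:
servo_tool --pt "0.7 -0.001 0 0 0" --pt "0.7 -0.001 0 0 0" --pt "0.7 -0.001 0 0 0"

```text
clock: 14.7
tool_pos: [428.1, 216.2, 15.5]
orientation: [-0.001, 0.571, 0.821, 0.001]
force: [-3.3, 8.9, 1.5]
opening: 66.0
finger_force: 4.7
```

Emit:
servo_tool --pt "0.7 -0.001 0 0 0" --pt "0.7 -0.001 0 0 0" --pt "0.7 -0.001 0 0 0"

```text
clock: 15.08
tool_pos: [428.7, 214.5, 15.5]
orientation: [-0.002, 0.571, 0.821, 0.002]
force: [-4.5, 11.4, 2.8]
opening: 65.9
finger_force: 6.3
```

Emit:
servo_tool --pt "0.7 -0.001 0 0 0" --pt "0.7 -0.001 0 0 0" --pt "0.7 -0.001 0 0 0"

```text
clock: 15.45
tool_pos: [429.7, 211.6, 15.5]
orientation: [-0.002, 0.571, 0.821, 0.001]
force: [-1.6, 5.0, 2.1]
opening: 65.5
finger_force: 3.1
```

Emit:
servo_tool --pt "0.7 -0.0015 0 0 0" --pt "0.7 -0.0015 0 0 0" --pt "0.7 -0.0015 0 0 0" --pt "0.7 -0.0015 0 0 0"

```text
clock: 15.95
tool_pos: [431.8, 205.5, 15.5]
orientation: [-0.002, 0.571, 0.821, 0.001]
force: [-3.5, 9.9, 2.7]
opening: 65.9
finger_force: 5.1
```

Emit:
servo_tool --pt "0.7 -0.001 0 0 0" --pt "0.7 -0.001 0 0 0" --pt "0.7 -0.001 0 0 0" --pt "0.7 -0.001 0 0 0" --pt "0.7 -0.001 0 0 0" --pt "0.7 -0.001 0 0 0"

```text
clock: 16.7
tool_pos: [433.8, 199.9, 15.5]
orientation: [-0.002, 0.571, 0.821, 0.001]
force: [-2.8, 9.5, 2.3]
opening: 66.0
finger_force: 5.2
```

Emit:
servo_tool --pt "0.7 -0.001 0 0 0" --pt "0.7 -0.001 0 0 0" --pt "0.7 -0.001 0 0 0"

```text
clock: 17.08
tool_pos: [434.9, 197.1, 15.5]
orientation: [-0.002, 0.571, 0.821, 0.001]
force: [-4.1, 10.4, 2.8]
opening: 65.7
finger_force: 5.2
```

Emit:
servo_tool --pt "0.7 -0.001 0 0 0" --pt "0.7 -0.001 0 0 0" --pt "0.7 -0.001 0 0 0"

```text
clock: 17.45
tool_pos: [435.9, 194.3, 15.5]
orientation: [-0.002, 0.571, 0.821, 0.001]
force: [-3.9, 10.4, 3.2]
opening: 65.7
finger_force: 5.2
```

Emit:
servo_tool --pt "0.7 -0.001 0 0 0" --pt "0.7 -0.001 0 0 0"

```text
clock: 17.7
tool_pos: [436.5, 192.4, 15.5]
orientation: [-0.002, 0.571, 0.821, 0.001]
force: [-4.2, 10.7, 3.4]
opening: 65.3
finger_force: 5.3
```

Emit:
servo_tool --pt "0.7 -0.001 0 0 0" --pt "0.7 -0.0005 0 0 0"

```text
clock: 17.95
tool_pos: [437.1, 191.0, 15.5]
orientation: [-0.002, 0.571, 0.821, 0.001]
force: [-3.8, 9.8, 3.2]
opening: 65.7
finger_force: 5.4
```

Emit:
servo_tool --pt "0.7 -0.0005 0 0 0" --pt "0.7 -0.0005 0 0 0"

```text
clock: 18.2
tool_pos: [437.5, 190.1, 15.5]
orientation: [-0.002, 0.571, 0.821, 0.001]
force: [-3.3, 10.3, 3.3]
opening: 65.4
finger_force: 5.3
```

Emit:
servo_tool --pt "0.7 -0.0005 0 0 0" --pt "0.7 -0.0005 0 0 0"

```text
clock: 18.45
tool_pos: [437.8, 189.1, 15.5]
orientation: [-0.002, 0.571, 0.821, 0.001]
force: [-3.8, 9.7, 3.3]
opening: 65.5
finger_force: 5.2
```

Emit:
servo_tool --pt "0.7 -0.0005 0 0 0" --pt "0.7 -0.0005 0 0 0"

```text
clock: 18.7
tool_pos: [438.3, 188.0, 15.5]
orientation: [-0.001, 0.571, 0.821, 0.001]
force: [-2.0, 6.0, 2.8]
opening: 65.6
finger_force: 3.0
```

Emit:
servo_tool --pt "0.7 -0.0005 0 0 0" --pt "0.7 -0.0005 0 0 0"

```text
clock: 18.95
tool_pos: [438.8, 186.4, 15.5]
orientation: [-0.001, 0.57, 0.821, 0.0]
force: [-2.2, 7.1, 3.9]
opening: 66.2
finger_force: 3.7
```

Emit:
servo_tool --pt "0.7 -0.0005 0 0 0" --pt "0.7 -0.0005 0 0 0"

```text
clock: 19.2
tool_pos: [439.2, 185.4, 15.5]
orientation: [-0.001, 0.57, 0.821, 0.0]
force: [-1.8, 6.7, 2.0]
opening: 65.9
finger_force: 3.6
```

Emit:
servo_tool --pt "0.7 -0.0005 0 0 0" --pt "0.7 -0.0005 0 0 0"

```text
clock: 19.45
tool_pos: [439.6, 184.5, 15.5]
orientation: [-0.001, 0.57, 0.821, 0.0]
force: [-2.3, 5.4, 3.3]
opening: 65.7
finger_force: 2.9
```

Emit:
servo_tool --pt "0.7 -0.0005 0 0 0" --pt "0.7 -0.0005 0 0 0"

```text
clock: 19.7
tool_pos: [440.4, 182.5, 15.5]
orientation: [-0.0, 0.57, 0.822, -0.0]
force: [-1.8, 4.0, 1.9]
opening: 65.8
finger_force: 1.8
```

Emit:
servo_tool --pt "0.7 -0.0005 0 0 0" --pt "0.7 -0.0005 0 0 0"

```text
clock: 19.95
tool_pos: [440.5, 182.3, 15.5]
orientation: [-0.001, 0.57, 0.821, 0.0]
force: [-2.6, 6.8, 3.8]
opening: 65.9
finger_force: 3.7
```

Emit:
servo_tool --pt "0.7 -0.0005 0 0 0" --pt "0.7 -0.0005 0 0 0"

```text
clock: 20.2
tool_pos: [440.5, 182.2, 15.5]
orientation: [-0.001, 0.571, 0.821, 0.001]
force: [-3.6, 10.1, 3.6]
opening: 65.7
finger_force: 5.2
```

Emit:
servo_tool --pt "0.7 -0.0005 0 0 0" --pt "0.7 0 0 0 0"

```text
clock: 20.45
tool_pos: [440.4, 182.1, 15.5]
orientation: [-0.002, 0.571, 0.821, 0.001]
force: [-3.0, 10.7, 4.6]
opening: 65.8
finger_force: 5.5
```

Emit:
servo_tool --pt "0.7 -0.0005 0 0 0" --pt "0.7 -0.0005 0 0 0" --pt "0.7 0 0 0 0"

```text
clock: 20.82
tool_pos: [440.5, 181.9, 15.5]
orientation: [-0.002, 0.571, 0.821, 0.001]
force: [-5.0, 13.3, 3.4]
opening: 66.0
finger_force: 7.0
```

Emit:
servo_tool --pt "0.7 0.003 0 0 0" --pt "0.7 0.005 0 0 0" --pt "0.7 0.012 0 0 0" --pt "0.7 0.02 0 -0.03 0" --pt "0.7 0.02 0 -0.05 0" --pt "0.7 0.02 0 -0.05 0" --pt "0.7 0 0 0 0" --pt "0.7 0 0 0 0"

```text
clock: 21.82
tool_pos: [413.0, 254.0, 144.8]
orientation: [0.0, 0.57, 0.822, -0.001]
force: [-0.5, -0.3, -0.5]
opening: 65.7
finger_force: 0.0
```

```bash
python3 - <<'E'
from bench import grab_frame
import cv2
a=cv2.resize(grab_frame("scene")[150:230,215:330],None,fx=5,fy=5,interpolation=cv2.INTER_CUBIC)
cv2.imwrite("pics/end.png",a)
E
```

```text
(no output)
```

View pics/end.png

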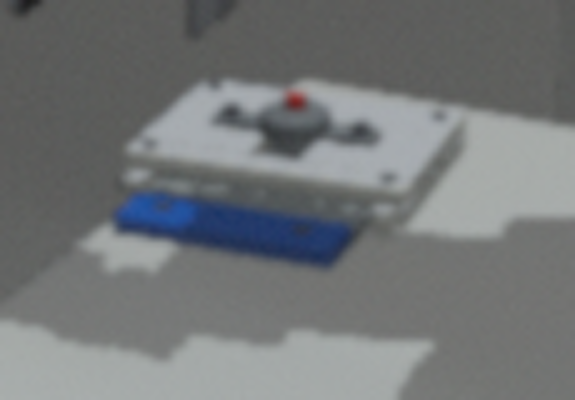

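The grip strip sits right at the lips, in line with the dock. The red pin at (296,100) in the crop is at the same picture position, (274,170), as when the dock was empty, so the catch is down.

```bash
python3 -c "
from bench import r
print(r.close_job())"
```

```text
the job is handed in; nothing more can be done
None
```

I pushed the scraper home to the stop, reading at most about 14 N at the wrist. The catch looks dropped into its hole, and I handed the job in at about 22 s. The interface gave no verdict, so success isn't confirmed.

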